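Reorder orange caps at the assembly bench

ROBOT

A 6-joint arm with a two-finger parallel gripper is mounted at the origin on the work surface. World frame = base frame: x ahead of the robot, y to its left, z up, the work surface at z = 0. Lengths are in m, angles in rad, forces in N, time in s.
With the tool pointing down it reaches from about 0.325 to 0.875 m from the base axis. Payload 4.4 kg.
Tool frame: the origin (TCP) lies at the very end of the fingers, on their centre line; the grasp point (between the pads) lies 19 mm behind it; z points along the fingers, y is the line along which they close (so a half turn about z gives the same grasp; the last joint's range is limited). The gripper opens to 85 mm and grips with 20 to 120 N. Pads are 22 mm wide; open, the fingers measure 114 mm over their backs; the gripper's body (76 mm by 85 mm) begins 54 mm behind the grasp point. The pads swing forward as they close: fully open they stand 13 mm farther back than shut.
Start: joints at [-1.312, 0.207, 1.542, -0, 1.393, -0.15], TCP at [0.229, -0.528, 0.231] pointing down, gripper open.
Joint ranges: [-2.73, 2.73], [-0.86, 2.22], [0.23, 2.46], [-1.11, 4.25], [0.08, 2.63], [-2.82, 2.82]. Speed limits (rad/s): [2.79, 2.79, 3.14, 3.14, 3.14, 3.14].

INTERFACE

Orientations are given as a rotation vector (axis times angle).
In Python, from plant import monitor, imaging, env, search_frame, outline_of gives the robot as it stands.
- The arm moves only by the shell command python3 -m crank 'ROWS'. ROWS is JSON, a list of rows, each a list of 3 entries, a list of its own where there are three numbers: the shift along the world's x, y, z in cm, then the turn about the world's z in rad, then the closure, from -1 (fully open) to 1 (shut). In form: [[[dx, dy, dz], spin, grip], ...]. A call has 1 to 12 rows; each row is the pose to reach, as a shift and turn from the pose commanded when the call began; what a row does not reach only later rows make up. A row lasts 1/8 s, in which the tool goes at most 62.5 mm and 10.7 degrees, less where a joint would pass 70% of its speed; a pose out of reach is approached as far as the arm can. A call with a gripper value outside its range is refused whole. The fingers move at their own pace and stop on an object; the grip force is fixed at half the most. Time passes only in rows, so rows that repeat a pose let the fingers close. It gives the time, the measured TCP pose, the force, the opening and the grip force at its end, in the units of the state.
- monitor.get_state(): the state, without advancing time (a new reading comes with each control period).
- imaging.capture(name): name is "scene" or "top" or "wrist"; returns a dict with "image" (400x640x3 uint8, red, green, blue), "fx", "fy", "cx", "cy" (pixels), "R" (3x3) and "t" (3): a world point X has camera coordinates R X + t; the wrist camera has in their place "tool_from_camera" (4x4, takes a point from camera to tool coordinates, whose origin is the TCP and whose axes are the flange's). Camera axes: x right, y down, z forward; pixel columns grow to the right and rows downward; lengths in m; the calibration is good to about 2 mm. The wrist camera is an equidistant fisheye: a pixel r from the principal point sees the ray r / f radians off the axis. A picture is of the moment at which its call begins: read the wrist's pose just before it. There is no depth.
- env.finish_job(): hands the job in; it is judged then, once.
Trained networks look in the newest picture that a camera, given by its name, has taken for a name from the list of things; names that differ only in an ending like _2 or _b are one class to them, and where a whole thing is asked for, a point or a joint stands for the part that bears it (a point fixed in the world has none). Each returns a list of dicts, best first, with "p" (0 to 1); they miss things now and then, are a little off and sometimes report something else, mostly with a low value. They report only what shows in the picture. A call takes as long as a camera call. They do not tell look-alikes from the thing itself.
- search_frame(camera, label): "bbox" ([left, top, right, bottom] in pixels, round what is visible of it).
- outline_of(camera, label): "mask" (400x640 bool, what is visible of it) and "bbox" ([left, top, right, bottom] in pixels, round what is visible of it).
The state is a dict: "t": time; "joint_positions": joint angles; "qvel": joint speeds; "joint_efforts": joint torques, N m; "tcp_pos": TCP position; "tool_rot": TCP orientation; "ft_force": force on the tool from outside, world axes, zero at the start; "ft_torque": the same for the moment, N m; "finger_gap": finger opening in m; "grasp_force": force on a finger pad.
Only numpy, scipy, OpenCV 4.12 (cv2) and the standard library are available. Lean on these libraries where they do the work, as an engineer would, in place of code of your own. Each camera call takes 0.05 s, during which the arm holds its last target. There are 200 camera calls.

TASK

The bin of orange caps is down to its last cap: with the fingertips, gently press the yellow reorder key in front of that bin all the way down, so that it stays down, and then just as gently press the green send button on the grey call box well down and let it spring back. Nothing is picked up: leave the other two yellow keys, the red cancel button, the bins' contents and everything else on the bench untouched, and do not shove or lift the call box. Finish with the hand clear.

Things in the scene. Friction and masses are not known exactly. Their poses are not given: they have to be found in the camera images.
- bin_orange: blue plastic pick bin holding one single orange cap, fixed to the bench; open on top, 160 (x) x 110 (y) mm, walls 4 thick, front wall (its -x side) 30 high, sides up to 57, back 50. Origin: centre of its underside on the bench. Its yellow reorder key stands on a grey 52 x 52 x 30 mm housing in front of it, at (-135, 0) mm in the bin's frame
- bin_white: blue plastic pick bin holding white L-brackets, fixed to the bench; open on top, 160 (x) x 110 (y) mm, walls 4 thick, front wall (its -x side) 30 high, sides up to 57, back 50. Origin: centre of its underside on the bench. Its yellow reorder key stands on a grey 52 x 52 x 30 mm housing in front of it, at (-135, 0) mm in the bin's frame
- bin_black: blue plastic pick bin holding black plastic feet, fixed to the bench; open on top, 160 (x) x 110 (y) mm, walls 4 thick, front wall (its -x side) 30 high, sides up to 57, back 50. Origin: centre of its underside on the bench. Its yellow reorder key stands on a grey 52 x 52 x 30 mm housing in front of it, at (-135, 0) mm in the bin's frame
- key_orange (a joint): travel in m of the round yellow reorder key (30 mm across) of the bin of orange caps: 0 = up, 0.008 = fully down. It moves straight down, needs about 3 N, and stays where it is left. Its cap rides on a spring cushion (1.5 N per mm, at most 5 mm): it first sinks 2 mm, then the key goes down, and at the bottom the force rises again; the cushion springs back on release
- key_orange_top (a point): centre of the top face of the yellow key of the bin of orange caps; about 48 mm above the bench when up, 40 mm when fully down and let go (10 mm above its housing); moves with the key and the cushion
- key_white (a joint): travel in m of the round yellow reorder key (30 mm across) of the bin of white brackets: 0 = up, 0.008 = fully down. It moves straight down, needs about 3 N, and stays where it is left. Its cap rides on a spring cushion (1.5 N per mm, at most 5 mm): it first sinks 2 mm, then the key goes down, and at the bottom the force rises again; the cushion springs back on release
- key_white_top (a point): centre of the top face of the yellow key of the bin of white brackets; about 48 mm above the bench when up, 40 mm when fully down and let go (10 mm above its housing); moves with the key and the cushion
- key_black (a joint): travel in m of the round yellow reorder key (30 mm across) of the bin of black feet: 0 = up, 0.008 = fully down. It moves straight down, needs about 3 N, and stays where it is left. Its cap rides on a spring cushion (1.5 N per mm, at most 5 mm): it first sinks 2 mm, then the key goes down, and at the bottom the force rises again; the cushion springs back on release
- key_black_top (a point): centre of the top face of the yellow key of the bin of black feet; about 48 mm above the bench when up, 40 mm when fully down and let go (10 mm above its housing); moves with the key and the cushion
- callbox: grey call box with an aluminium face, 100 (x) x 170 (y) x 45 (z) mm, about 0.7 kg, standing loose on the bench. Origin: centre of its underside. The green button is at (0, +42) mm and the red one at (0, -42) mm in its frame, on its top
- send (a joint): travel of the green send button in m: 0 = up, 0.012 = at its stop; a spring returns it: it starts at about 2 N, half way takes about 4.5 N, the stop about 7 N; it counts as pressed from half way
- send_top (a point): centre of the top face of the green send button (32 mm across); 73 mm above the bench when up; moves with the button
- cancel (a joint): travel of the red cancel button in m: 0 = up, 0.012 = at its stop; a spring returns it: it starts at about 2 N, half way takes about 4.5 N, the stop about 7 N; it counts as pressed from half way
- cancel_top (a point): centre of the top face of the red cancel button (32 mm across); 73 mm above the bench when up
- cap: loose orange cap, 42 mm across, 26 high, inside its bin; origin at the centre of its underside
- bracket: loose white L-bracket, 36 x 24 x 30 mm, inside its bin; origin under its middle
- foot: loose black foot, 34 mm across, 22 high, inside its bin; origin at the centre of its underside
- glue: white glue bottle with a red cap, 48 mm across, 120 high, standing loose on the bench; origin at the centre of its underside
- driver: red-handled screwdriver, 190 mm long, lying loose on the bench along its own x axis; origin under its middle
Mind the look-alikes: they are no part of the job. Leave any purple or turquoise look-alike of the callbox alone.

How it is judged:
On the way, in this order (a step that is already met when the one before it is completed fails the run):
1. the yellow key of the orange-cap bin is fully down (value of joint key_orange above 0.006 m), for 0.1 s.
2. the green send button is pressed down (value of joint send above 0.006 m), for 0.05 s.
At the end, for the whole second after the job is handed in: The orange bin's key is down (over 6 of its 8 mm) and the other two keys are up (under 2 mm); the green button was pressed after it (over 6 of its 12 mm) and both buttons are up again (under 1.5 mm); the call box is at rest within 15 mm of where it was, and the loose things within 15 mm (value of joint key_orange above 0.006 m and value of joint each of key_white, key_black below 0.002 m and value of joint each of send, cancel below 0.0015 m and distance of each of callbox, cap, bracket, foot, glue, driver from where it was at the start of the episode below 0.015 m and linear speed of callbox below 0.02 m/s); the robot touches nothing.
It fails at once if the reorder key of another bin (over 2 mm) or the red cancel button (over 1.5 mm) is pressed (value of joint cancel above 0.0015 m or value of joint any of key_white, key_black above 0.002 m).
It fails at once if the green button is pressed (over 3 mm) before the orange bin's key is down (5 mm) (value of joint send above 0.003 m and value of joint key_orange below 0.005 m).
It fails at once if a key or button is pressed roughly (over 35 N) (contact force between any of the arm, the fingers and bin_orange above 35 N or contact force between any of the arm, the fingers and callbox above 35 N).
It fails at once if the call box is shoved over 15 mm, lifted over 8 mm or tipped over 0.15 rad (distance of callbox from where it was at the start of the episode above 0.015 m or height (world z) of callbox above 0.008 m or angle between callbox's own z axis and vertical above 0.15 rad).
It fails at once if the robot touches another bin, a part in a bin, the glue bottle or the screwdriver (over 2 N), or one of the loose things is moved over 15 mm, lifted, carried or tipped (contact force between any of the arm, the fingers and bin_white above 2 N or contact force between any of the arm, the fingers and bin_black above 2 N or contact force between any of the arm, the fingers and cap above 2 N or contact force between any of the arm, the fingers and bracket above 2 N or contact force between any of the arm, the fingers and foot above 2 N or contact force between any of the arm, the fingers and glue above 2 N or contact force between any of the arm, the fingers and driver above 2 N or distance of any of cap, bracket, foot, glue, driver from where it was at the start of the episode above 0.015 m or angle between glue's own z axis and vertical above 0.3 rad).
It also fails if it takes over 43 s, if anything falls off the work surface, if the arm or the gripper's body presses on something with over 40 N, if the wrist force passes 120 N, or if a joint passes its speed limit or range.

## Working session

There is one attempt and no reset: what is moved stays moved. The work goes in short steps, Python scripts to look and compute and a shell command to move; the robot and the scene stay as the last step left them, time stands still between calls to the robot, and variables do not carry over. Pictures are saved under pics/ and viewed, at most 10 in all, crops included, and the job is handed in when it is done.

```bash
mkdir -p pics
cat > h.py <<'E'
import numpy as np, cv2
from plant import monitor, imaging, env, search_frame, outline_of
def ray(c,u,v,z):
    d=np.array([(u-c["cx"])/c["fx"],(v-c["cy"])/c["fy"],1.]); R=np.array(c["R"]);t=np.array(c["t"])
    o=-R.T@t; d=R.T@d; return o+d*(z-o[2])/d[2]
def save(n,im): cv2.imwrite(f"pics/{n}.png",np.ascontiguousarray(im[...,::-1]))
E
python3 - <<'E'
from h import *
ims=[]
for cam in("top","scene"):
    c=imaging.capture(cam); save(cam+"0",c["image"])
    print(cam,np.round(-np.array(c["R"]).T@c["t"],3))
    for l,z in [("key_orange_top",.048),("key_white_top",.048),("key_black_top",.048),("send_top",.073),("cancel_top",.073),("callbox",.045),("cap",.02),("bin_orange",.05),("glue",.1),("driver",.02)]:
        for r in search_frame(cam,l)[:4]:
            b=np.array(r["bbox"]); u,v=(b[0]+b[2])/2,(b[1]+b[3])/2
            print(l,round(r["p"],2),b.round(0),ray(c,u,v,z).round(3))
print(monitor.get_state())
E
```

```text
top [ 0.445 -0.025  1.063]
key_orange_top 0.52 [252. 201. 264. 213.] [0.528 0.132 0.048]
key_white_top 0.62 [332. 209. 345. 216.] [ 0.515 -0.071  0.048]
key_white_top 0.51 [172. 239. 218. 302.] [0.37  0.284 0.048]
key_white_top 0.21 [193. 179. 205. 192.] [0.583 0.281 0.048]
key_black_top 0.63 [188. 215. 200. 227.] [0.491 0.292 0.048]
send_top 0.52 [395. 202. 406. 212.] [ 0.528 -0.222  0.073]
send_top 0.49 [310. 130. 358. 225.] [ 0.6   -0.057  0.073]
send_top 0.47 [364. 261. 378. 274.] [ 0.38  -0.148  0.073]
send_top 0.43 [489. 273. 505. 285.] [ 0.354 -0.454  0.073]
cancel_top 0.61 [387. 284. 401. 298.] [ 0.324 -0.203  0.073]
cancel_top 0.58 [428. 202. 440. 216.] [ 0.524 -0.305  0.073]
cancel_top 0.43 [458. 263. 468. 275.] [ 0.378 -0.372  0.073]
callbox 0.88 [382. 183. 449. 230.] [ 0.532 -0.266  0.045]
callbox 0.79 [342. 241. 414. 316.] [ 0.352 -0.17   0.045]
callbox 0.65 [439. 244. 510. 305.] [ 0.361 -0.411  0.045]
cap 0.58 [250. 151. 271. 160.] [0.667 0.132 0.02 ]
bin_orange 0.95 [238. 120. 290. 216.] [0.627 0.117 0.05 ]
glue 0.67 [416. 134. 444. 158.] [ 0.674 -0.29   0.1  ]
glue 0.
[... 1220 characters left out ...]
.292 0.02 ]
{'t': 1.1, 'joint_positions': array([-1.31250946e+00,  2.06559961e-01,  1.54149613e+00,  9.71013376e-06,
        1.39348512e+00, -1.50485796e-01]), 'qvel': array([-0.00021786, -0.00072424, -0.00105894, -0.00038374, -0.00053683,
        0.00160861]), 'joint_efforts': array([-7.31744922e-05, -3.83062041e+01, -2.91972399e+01, -1.17961304e-04,
        8.55067628e-04,  1.12098311e-05]), 'tcp_pos': array([ 0.22855573, -0.52763622,  0.23130627]), 'tool_rot': array([3.07615343e+00, 6.37624483e-01, 1.93446980e-05]), 'ft_force': array([ 1.00566026, -0.38637108,  0.34504434]), 'ft_torque': array([ 0.04216227,  0.05073272, -0.03669503]), 'grasp_force': 0.0, 'finger_gap': 0.08551293183294467}
```

View pics/top0.png

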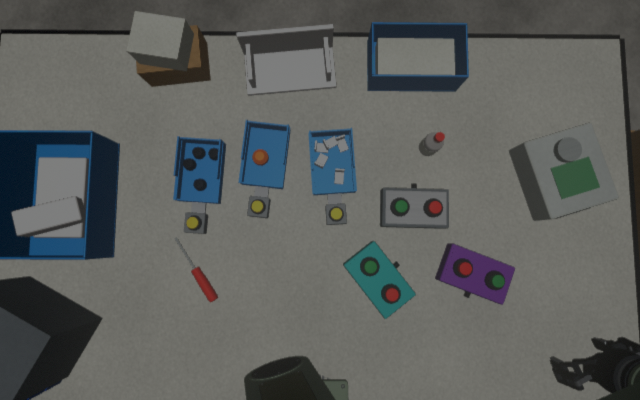

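View pics/scene0.png

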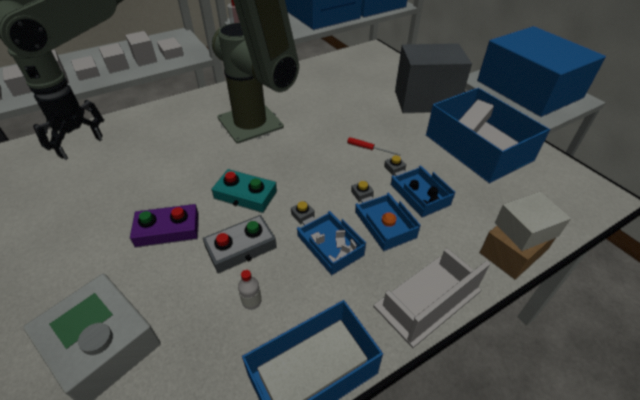

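Top view: the yellow keys are at (195,222) for the black feet, (258,207) for the single orange cap and (336,213) for the white brackets. The green buttons are at (400,206) on the grey box, (370,267) on the turquoise box and (497,282) on the purple box. I choose the key at (258,207) and the green button at (400,206). In the scene view these are at (363,187) and (253,228). Next I refine both positions by colour and check them in a crop.

Run:
```python
from h import *
def blob(im,u,v,r,col):
    hsv=cv2.cvtColor(np.ascontiguousarray(im),cv2.COLOR_RGB2HSV)
    lo,hi={"y":((20,110,60),(35,255,255)),"g":((45,90,40),(85,255,255))}[col]
    m=cv2.inRange(hsv,lo,hi); k=np.zeros_like(m); k[v-r:v+r,u-r:u+r]=1; m*=k
    n,_,st,ce=cv2.connectedComponentsWithStats(m); i=1+np.argmax(st[1:,4]); return ce[i],st[i]
P={}
cams={}
for cam,kp,sp in(("top",(258,207),(400,206)),("scene",(363,187),(253,228))):
    c=imaging.capture(cam);cams[cam]=c
    for n,p,col,z in(("key",kp,"y",.048),("send",sp,"g",.073)):
        ce,st=blob(c["image"],*p,14,col); print(cam,n,ce.round(1),st,ray(c,*ce,z).round(4),ray(c,*ce,z-.006).round(4))
im=cams["top"]["image"][110:250,150:470]
save("crop",cv2.resize(im,None,fx=2.5,fy=2.5,interpolation=cv2.INTER_CUBIC))
```

```text
top key [256.8 205.9] [251 200  12  13 113] [0.5308 0.1349 0.048 ] [0.5313 0.1359 0.042 ]
top send [400.9 205.9] [395 200  13  13 127] [ 0.5308 -0.2229  0.073 ] [ 0.5314 -0.2241  0.067 ]
scene key [362.6 184.5] [358 181  10   8  64] [0.5358 0.1311 0.048 ] [0.5309 0.1353 0.042 ]
scene send [252.3 225.9] [247 221  12  11  97] [ 0.5355 -0.2256  0.073 ] [ 0.5305 -0.224   0.067 ]
```

View pics/crop.png

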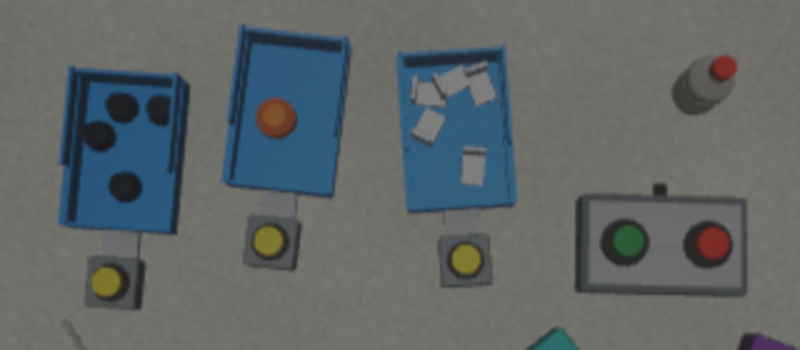

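The crop shows the bin with the single orange cap at (276,118) and its key at (268,241). The grey box's green button is at (628,240), so the choice holds. The targets are key ≈ (0.531, 0.135) and send ≈ (0.531, −0.224). I travel high with the fingers shut.

```bash
python3 -m crank '[[[30.2,66.3,0],0,1],[[30.2,66.3,0],0,1],[[30.2,66.3,0],0,1],[[30.2,66.3,0],0,1],[[30.2,66.3,0],0,1],[[30.2,66.3,0],0,1],[[30.2,66.3,0],0,1],[[30.2,66.3,0],0,1],[[30.2,66.3,0],0,1],[[30.2,66.3,0],0,1],[[30.2,66.3,0],0,1],[[30.2,66.3,0],0,1]]'
```

```text
t: 2.7
tcp_pos: [0.5313, 0.1382, 0.2314]
tool_rot: [-3.075, -0.641, -0.001]
ft_force: [-0.2, -0.3, -0.4]
finger_gap: -0.0004
grasp_force: 0.0
```

```bash
python3 -m crank '[[[0,0,-5],0,1],[[0,0,-10],0,1],[[0,0,-13],0,1],[[0,0,-15],0,1],[[0,0,-16],0,1],[[0,0,-16.5],0,1],[[0,0,-16.5],0,1]]'
python3 - <<'E'
from h import *
s=monitor.get_state(); print(s["tcp_pos"],s["ft_force"])
c=imaging.capture("wrist"); a=c["image"]
b=imaging.capture("scene")["image"][130:250,300:460]
T=np.array(c["tool_from_camera"]); print(T.round(3),c["fx"],c["cx"],c["cy"])
b=cv2.resize(b,None,fx=3.333,fy=3.333,interpolation=cv2.INTER_CUBIC)[:400,:533]
save("w1",a); save("s1",b)
# yellow blob in wrist
from scipy.spatial.transform import Rotation as Ro
hsv=cv2.cvtColor(np.ascontiguousarray(a),cv2.COLOR_RGB2HSV); m=cv2.inRange(hsv,(20,110,60),(35,255,255))
n,_,st,ce=cv2.connectedComponentsWithStats(m)
R=Ro.from_rotvec(s["tool_rot"]).as_matrix()
for i in np.argsort(-st[1:,4])[:3]+1:
    u=np.array([ce[i][0]-c["cx"],ce[i][1]-c["cy"]]); r=np.hypot(*u); th=r/c["fx"]
    d=np.r_[u/r*np.sin(th),np.cos(th)]; d=R@T[:3,:3]@d; o=s["tcp_pos"]+R@T[:3,3]
    print(ce[i],st[i],(o+d*(.047-o[2])/d[2]).round(4))
E
```

```text
t: 3.58
tcp_pos: [0.531, 0.1354, 0.0668]
tool_rot: [3.076, 0.638, 0.001]
ft_force: [-0.2, 0.4, 0.4]
finger_gap: 0.0003
grasp_force: 0.0
[0.5310411  0.13539642 0.06679719] [-0.2184349   0.40643574  0.36779617]
[[-0.001 -0.955 -0.296  0.075]
 [ 1.    -0.001  0.001 -0.   ]
 [-0.001 -0.296  0.955 -0.142]
 [ 0.     0.     0.     1.   ]] 309.70691628693146 314.2530512636161 202.4649239515351
[315.31758165 234.17164698] [ 290  214   51   41 1439] [0.5368 0.1374 0.047 ]
[ 79.78717949 199.66153846] [  62  179   37   44 1170] [0.4925 0.2925 0.047 ]
[519.93543307 333.1007874 ] [504 319  31  31 635] [ 0.5171 -0.0581  0.047 ]
```

View pics/w1.png

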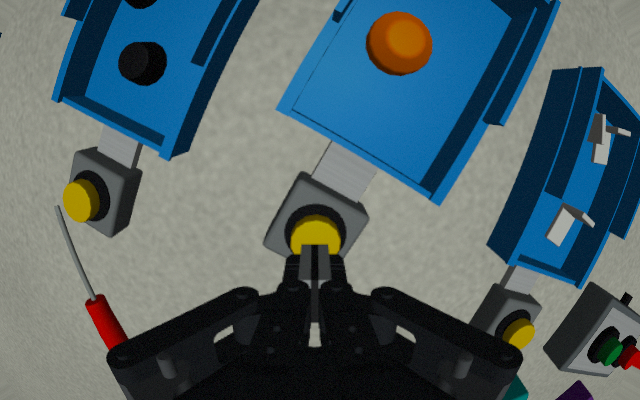

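View pics/s1.png

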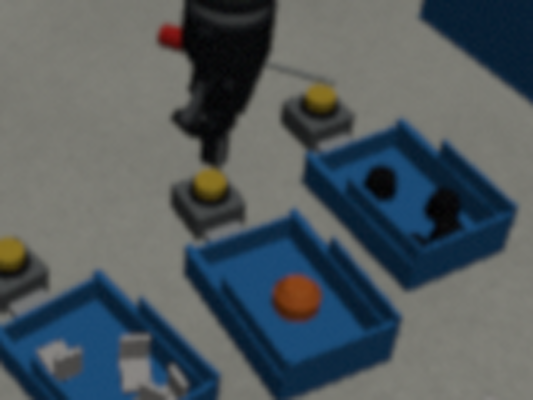

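The wrist view shows the fingertip centred over the orange bin's key at (315,234), and the scene crop agrees: the tip at (215,155) is just above the key at (210,185). I press slowly.

```bash
python3 -m crank '[[[0,0,-0.8],0,1],[[0,0,-1.4],0,1],[[0,0,-1.7],0,1],[[0,0,-1.9],0,1],[[0,0,-2.1],0,1],[[0,0,-2.3],0,1],[[0,0,-2.5],0,1],[[0,0,-2.6],0,1],[[0,0,-2.7],0,1],[[0,0,-2.8],0,1],[[0,0,-2.85],0,1],[[0,0,-2.85],0,1]]'
```

```text
t: 5.18
tcp_pos: [0.5305, 0.1354, 0.0378]
tool_rot: [-3.076, -0.638, 0.0]
ft_force: [-1.6, -1.0, 3.2]
finger_gap: -0.0001
grasp_force: 1.7
```

```bash
python3 -m crank '[[[0,0,-0.05],0,1],[[0,0,-0.1],0,1],[[0,0,-0.15],0,1],[[0,0,-0.15],0,1]]'
```

```text
t: 5.68
tcp_pos: [0.5305, 0.1354, 0.0364]
tool_rot: [-3.076, -0.638, 0.0]
ft_force: [-3.1, -0.4, 5.0]
finger_gap: -0.0004
grasp_force: 2.7
```

The force rises again with depth, so the key is at the bottom. I retract and verify.

```bash
python3 -m crank '[[[0,0,-0.05],0,1],[[0,0,-0.05],0,1],[[0,0,0.3],0,1],[[0,0,1],0,1],[[0,0,3],0,1],[[0,0,8],0,1],[[0,0,14],0,1],[[0,0,14],0,1]]'
python3 - <<'E'
from h import *
b=imaging.capture("scene")["image"][130:250,300:460]
save("s2",cv2.resize(b,None,fx=3.333,fy=3.333,interpolation=cv2.INTER_CUBIC)[:400,:533])
E
```

```text
t: 6.68
tcp_pos: [0.5357, 0.1359, 0.1832]
tool_rot: [3.075, 0.637, 0.023]
ft_force: [0.8, -1.0, 0.2]
finger_gap: 0.0001
grasp_force: 0.0
```

View pics/s2.png

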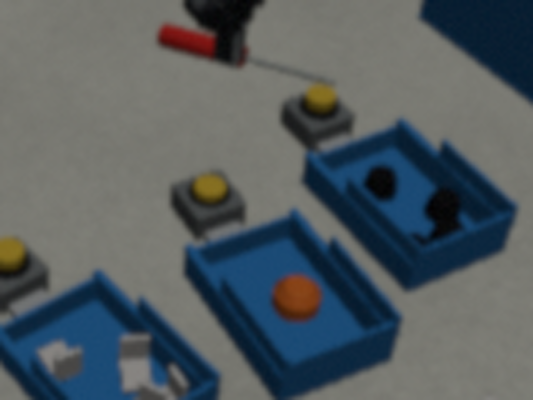

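The key at (210,187) looks lower than before. I quantify that against the starting blob (362.6, 184.5).

Run:
```python
from h import *
def ybl(im):
    m=cv2.inRange(cv2.cvtColor(np.ascontiguousarray(im),cv2.COLOR_RGB2HSV),(20,110,60),(35,255,255))
    n,_,st,ce=cv2.connectedComponentsWithStats(m); return [(ce[i].round(2),st[i]) for i in range(1,n) if st[i,4]>20]
for n in("scene0",):
    for x in ybl(cv2.imread(f"pics/{n}.png")[...,::-1]): print(n,*x)
c=imaging.capture("scene")
for x in ybl(c["image"]): print("now",*x)
R,t=np.array(c["R"]),np.array(c["t"])
for z in(.048,.040):
    p=R@[.531,.135,z]+t; print(z,c["cx"]+c["fx"]*p[0]/p[2],c["cy"]+c["fy"]*p[1]/p[2])
```

```text
scene0 [395.8  158.71] [391 155  10   8  55]
scene0 [362.68 184.45] [358 181  10   8  65]
scene0 [301.92 205.29] [297 201  11   9  72]
now [395.8  158.71] [391 155  10   8  55]
now [362.38 185.86] [358 182  10   9  63]
now [301.89 205.41] [297 201  11  10  75]
0.048 362.7566439222608 183.10042207854727
0.04 362.54329383509196 185.03810182240812
```

The key sank 1.4 px and the others didn't move. The tip also went 12 mm below the key's starting height, which is only possible with the key fully down. Now I go to the send button.

```bash
python3 -m crank '[[[0,-36,0],0,1],[[0,-36,0],0,1],[[0,-36,0],0,1],[[0,-36,0],0,1],[[0,-36,0],0,1],[[0,-36,0],0,1],[[0,-36,0],0,1],[[0,-36,0],0,1],[[0,-36,-4],0,1],[[0,-36,-7],0,1],[[0,-36,-8],0,1],[[0,-36,-8],0,1]]'
python3 - <<'E'
from h import *
s=monitor.get_state(); print(s["tcp_pos"],s["ft_force"])
a=imaging.capture("wrist")["image"]; save("w2",a)
b=imaging.capture("scene")["image"][170:290,180:340]
save("s3",cv2.resize(b,None,fx=3.333,fy=3.333,interpolation=cv2.INTER_CUBIC)[:400,:533])
E
```

```text
t: 8.28
tcp_pos: [0.5302, -0.2232, 0.0956]
tool_rot: [-3.074, -0.64, 0.002]
ft_force: [-0.2, -0.9, 0.0]
finger_gap: 0.0002
grasp_force: 0.0
[ 0.53024396 -0.22319201  0.09563832] [-0.15327183 -0.89212476  0.01021047]
```

View pics/w2.png

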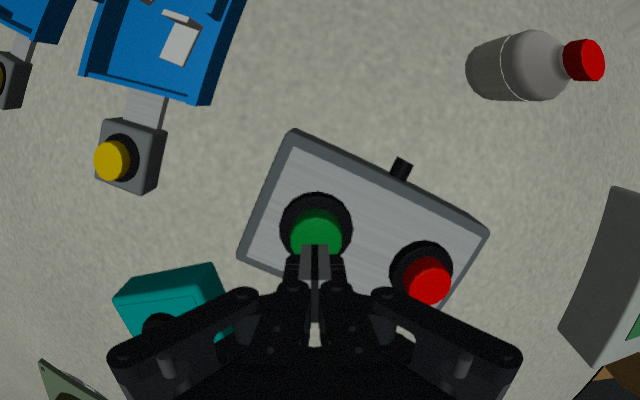

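View pics/s3.png

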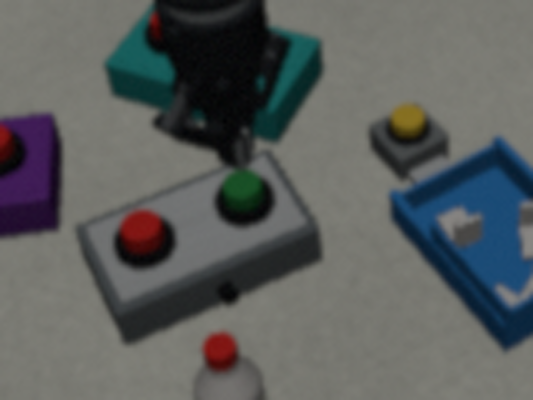

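The wrist view shows the tip centred on the grey box's green button at (316,230), with the red button at (428,280) well clear. In the scene crop the tip at (238,150) is above the green button at (242,190). I press about 9 mm.

```bash
python3 -m crank '[[[0,0,-1],0,1],[[0,0,-1.7],0,1],[[0,0,-2],0,1],[[0,0,-2.2],0,1],[[0,0,-2.4],0,1],[[0,0,-2.6],0,1],[[0,0,-2.8],0,1],[[0,0,-3],0,1],[[0,0,-3.1],0,1],[[0,0,-3.2],0,1],[[0,0,-3.2],0,1],[[0,0,-3.2],0,1]]'
```

```text
t: 9.88
tcp_pos: [0.5306, -0.2247, 0.0646]
tool_rot: [3.076, 0.638, 0.0]
ft_force: [-2.4, 0.2, 5.2]
finger_gap: 0.0002
grasp_force: 2.7
```

```bash
python3 -m crank '[[[0,0,-0.1],0,1],[[0,0,-0.15],0,1],[[0,0,-0.15],0,1],[[0,0,-0.15],0,1]]'; python3 -m crank '[[[0,0,0.3],0,1],[[0,0,0.8],0,1],[[0,0,1.5],0,1],[[0,0,3],0,1],[[0,0,8],0,1],[[0,0,14],0,1],[[0,0,14],0,1],[[0,0,14],0,1],[[0,0,14],0,1],[[0,0,14],0,1]]'
python3 - <<'E'
from h import *
b=imaging.capture("scene")["image"][130:290,180:420]
save("s4",cv2.resize(b,None,fx=3.3,fy=3.3,interpolation=cv2.INTER_CUBIC))
E
```

```text
t: 10.38
tcp_pos: [0.5306, -0.2247, 0.0632]
tool_rot: [3.076, 0.638, 0.0]
ft_force: [-2.2, 1.1, 5.9]
finger_gap: 0.0
grasp_force: 3.0
t: 11.62
tcp_pos: [0.5296, -0.224, 0.2009]
tool_rot: [-3.074, -0.637, 0.004]
ft_force: [0.3, 0.3, -0.1]
finger_gap: 0.0002
grasp_force: 0.0
```

View pics/s4.png

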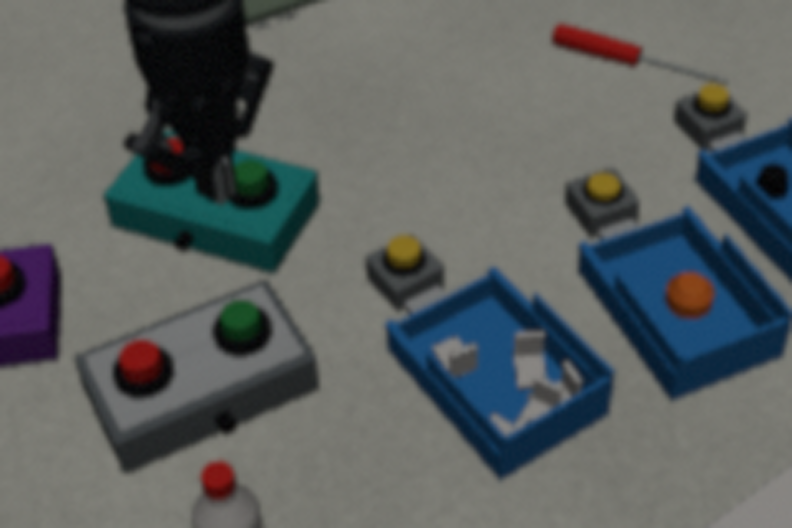

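The hand is clear at z = 0.20. The green button at (240,320) is up again, the orange bin's key at (603,187) is down, and the call box is unmoved.

```bash
python3 -c "
from plant import env
print(env.finish_job())"
```

```text
the job is handed in; nothing more can be done
None
```

I pressed the orange bin's reorder key fully down and it stayed there, then pressed the green send button about 10 mm and it sprang back; the hand is clear and the job is handed in, with no verdict returned.

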